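# Clamp a turned blank in the marking fixture and lock it with the thumb wedge

### The job

Clamp the turned blank for marking: push the fixture's sliding bar forward until it has driven the blank fully home against the end stop. Then slide the thumb wedge forward along its ramp, firmly, until it jams between ramp and bar and stays jammed by itself when you let go, with the blank still clamped upright against the stop.

Things in the scene. Friction and masses are not known exactly. Their poses are not given: they have to be found in the camera images.
- fixture: Fixed clamping fixture: aluminium base plate x -105..+115, y -42..+64 mm, 10 mm thick. Origin: underside, on the sliding bar's centre line; +x is the clamping direction (roughly toward the robot's right), +y the wedge's side (away from the robot), z up. The blank's channel, 47 mm wide between rails (tops at z=24 mm), leads to the end stop. A keeper bridge spans bar and wedge at x -12..+8 mm, top z=41.5 mm.
- stop_face (a point): Foot of the flat face of the dark steel end stop (64 mm wide, 30 mm high), at fixture x=+95, y=0, z=10 mm, the far end of the channel. Axes as the fixture's. Keep clear of the monitor before the fixture: panel at x 0.21..0.30, y -0.65..-0.02, z 0.16..0.52 m of the bench; reach well forward, so that the forearm passes over it.
- ramp_end (a point): Rear end of the sloping inner face of the fixed dark steel ramp block, at fixture x=-65, y=+46, z=10 mm, 24 mm from the bar's side; toward +x it closes in by 10 degrees. Left of the fixture stands the marking machine: foot x 0.39..0.70, y 0.10..0.37, z to 0.134 m, hand wheel to y=0.12 m, column 1 m high (x over 0.47, y 0.18..0.30 m): draw the arm in to swing past it.
- lock_bar: Steel sliding bar 85 x 44 x 20 mm on the base plate; slides only along fixture x (60 mm travel, about 2 N friction, stays where left). Axes as the fixture's. Origin: foot of its flat nose face, on the centre line: fixture x=0 when fully back, 0 to 18 mm at the start, 53 mm when the blank is home. Its push plate stands at the rear end.
- bar_push (a point): Middle of the rear face of the bar's upright push plate (34 mm wide, 10 mm thick, from z=10 to 50 mm above the bench), 85 mm behind the nose and 5 mm to -y of the centre line. Push here toward fixture +x. While the wedge is back, its inner side stands about 27 mm to +y of this point.
- wedge: Loose steel thumb wedge on the base plate (z=10 mm), between bar and ramp: 70 mm long, 22 mm high, 24 mm wide at the rear, tapering 10 degrees to 12 mm at the front (+x). Origin: underside, mid length; straight side at y=-12 mm faces the bar. Starts 15 to 35 mm short of jamming; jams with origin at fixture x about -30, y +34 mm under a push of 12 to 20 N, self-locking (oiled steel).
- wedge_push (a point): Middle of the rear face of the wedge's upright thumb plate (21 mm wide, 8 mm thick, from z=10 to 50 mm above the bench), 35 mm behind the wedge's origin. Push here toward fixture +x.
- blank: Turned steel blank: flange 42 mm in diameter under a narrower neck, 30 mm high, standing in the fixture's channel between bar nose and end stop (gaps on both sides at the start). Origin: centre of its underside; fully home at fixture x=74 mm. Other turned parts beside the fixture are not part of the job.

How it is judged (in metres and radians):
On the way, in this order (a step that is already met when the one before it is completed fails the run):
1. the bar has driven the blank home against the end stop (x of blank in the frame of fixture above 0.0715 m and x of lock_bar in the frame of fixture above 0.0505 m), for 0.2 s.
2. the wedge is jammed between ramp and bar (x of wedge in the frame of fixture above -0.035 m and contact force between wedge and lock_bar above 3 N), for 0.2 s.
At the end, for the whole second after the job is handed in: The blank stands upright within 2.5 mm of home against the end stop, the bar's nose is within 2.5 mm of its clamped position, and the wedge lies flat within 5 mm of its nominal jammed position, at rest and pressing on the bar's side with more than 3 N by itself (all of step 1 and all of step 2 and angle between each of blank, wedge's own z axis and vertical below 0.1 rad and linear speed of wedge below 0.01 m/s); the robot touches nothing.
It also fails if it takes over 42 s, if anything falls off the work surface, if the arm or the gripper's body presses on something with over 40 N, if the wrist force passes 120 N, or if a joint passes its speed limit or range.

### The arm

A 7-joint arm with a two-finger parallel gripper is mounted at the origin on the work surface; the furniture and walls round the work are solid. World frame = base frame: x ahead of the robot, y to its left, z up, the work surface at z = 0. Lengths are in mm, angles in rad, forces in N, time in s.
With the tool pointing down it reaches from about 425 to 875 mm from the base axis. Payload 4.7 kg.
Tool frame: the origin (TCP) lies midway between the tips of the shut fingers; the grasp point (between the pads) lies 19 mm behind it; z points along the fingers, y is the direction in which the jaws open and shut (so a half turn about z gives the same grasp; the last joint's range is limited). The gripper opens to 85 mm and grips with 20 to 120 N. Pads are 22 mm wide; open, the fingers measure 114 mm over their backs; the gripper's body (76 mm by 85 mm) begins 54 mm behind the grasp point. The pads swing forward as they close: fully open they stand 13 mm farther back than shut.
Start: joints at [0.683, 0.321, -0.07, 1.45, 0.023, 1.371, -0.057], TCP at [509.887, -403.162, 231.349] pointing down, gripper open.
Joint ranges: [-2.86, 2.86], [-0.3, 2.09], [-1.38, 1.24], [0.06, 2.45], [-1.56, 4.7], [0.09, 2.05], [-2.69, 2.69]. Speed limits (rad/s): [2.57, 2.57, 3.14, 3.14, 3.14, 3.14, 3.14].

### API

Orientations are given as a unit quaternion [x, y, z, w].
In Python, from bench import env gives the robot as it stands.
- The arm moves only by the tool carry_out, never from a script. Its arguments are lists of equal length, an entry for each row: "gripper": the closure, from -1 (fully open) to 1 (shut); "translation": the shift along the tool's x, y, z in mm, a list of three; "angular": the turn, a rotation vector about the tool's x, y, z in rad, a list of three. In form: {"gripper": [gripper, ...], "translation": [[tx, ty, tz], ...], "angular": [[ax, ay, az], ...]}. A call has 1 to 5 rows; each row shifts and turns the pose as measured when the row begins, along the tool's axes as they then stand; what a row does not reach is not made up. A row lasts 1/12 s, in which the tool goes at most 41.7 mm and 7.16 degrees, less where a joint would pass 70% of its speed; a pose out of reach is approached as far as the arm can. A call is refused whole if a number of a shift passes 41.7 or a number of a turn 0.125, either way. A call with a gripper value outside its range is refused whole. The fingers move at their own pace and stop on an object; the grip force is fixed at half the most. Time passes only in rows, so rows that do not move let the fingers close. It gives the time, the measured TCP pose, the force and the opening at its end, in the units of the state.
- env.observe(): the state, without advancing time (a new reading comes with each control period).
- env.capture(name): name is "scene" or "top" or "wrist"; returns the picture (480x640x3 uint8, red, green, blue); there is no depth.
- env.calibration(name): a dict with "mtx" (3x3 intrinsics, pixels), "R" (3x3) and "t" (3): a world point X has camera coordinates R X + t; the wrist camera has in their place "hand_eye" (4x4, takes a point from camera to tool coordinates, whose origin is the TCP and whose axes are the flange's). Camera axes: x right, y down, z forward; pixel columns grow to the right and rows downward; lengths in mm; the calibration is good to about 2 mm. A picture is of the moment at which its call begins: read the wrist's pose just before it. calibration takes no time and is no camera call.
- env.sign_off(): hands the job in, once; it reports no verdict.
The state is a dict: "t": time; "qpos": joint angles; "joint_vel": joint speeds; "joint_efforts": joint torques, N m; "eef_pos": TCP position; "orientation": TCP orientation; "contact_force": force on the tool from outside, world axes, zero at the start; "wrist_torque": the same for the moment, N m; "finger_gap": opening from 0.0 (shut) to 1.0 (fully open).
Only numpy, scipy, OpenCV 4.12 (cv2) and the standard library are available. Lean on these libraries where they do the work, as an engineer would, in place of code of your own. Each camera call takes 0.05 s, during which the arm holds its last target. There are 200 camera calls.

## Working session

There is one attempt and no reset: what is moved stays moved. The work goes in short steps, Python scripts to look and compute and a tool call to move; the robot and the scene stay as the last step left them, time stands still between calls to the robot, and variables do not carry over. Pictures are saved under pics/ and viewed, about 8 in all and at most 12, crops included, and the job is handed in when it is done.

Besides the shell and the picture viewer there is one more tool, called after "Request:" in YAML: its name, and indented under it one key for each argument. carry_out: Moves the arm, as the interface text tells. Its arguments: {"type":"object","properties":{"gripper":{"type":"array"},"translation":{"type":"array"},"angular":{"type":"array"}},"required":["gripper","translation","angular"]}

```bash
mkdir -p pics
python3 - <<'E'
from bench import env
import cv2, numpy as np
np.set_printoptions(suppress=True,precision=3)
for n in("scene","top"):
    cv2.imwrite(f"pics/{n}0.png",env.capture(n)[:,:,::-1]); c=env.calibration(n); print(n,c)
print(env.calibration("wrist")); print(env.observe())
E
```

```text
scene {'mtx': array([[615.937,   0.   , 313.211],
       [  0.   , 615.937, 252.952],
       [  0.   ,   0.   ,   1.   ]]), 'R': array([[-0.768, -0.641, -0.   ],
       [-0.353,  0.423, -0.834],
       [ 0.535, -0.64 , -0.551]]), 't': array([367.825, 327.904, 484.178])}
top {'mtx': array([[525.184,   0.   , 318.83 ],
       [  0.   , 525.184, 239.706],
       [  0.   ,   0.   ,   1.   ]]), 'R': array([[-0.01 , -0.999,  0.035],
       [-0.991,  0.005, -0.135],
       [ 0.135, -0.036, -0.99 ]]), 't': array([-132.638,  596.019,  821.39 ])}
{'mtx': array([[401.654,   0.   , 322.507],
       [  0.   , 401.654, 234.137],
       [  0.   ,   0.   ,   1.   ]]), 'hand_eye': array([[   0.   ,   -0.948,   -0.317,   81.004],
       [   1.   ,    0.   ,    0.   ,    0.512],
       [  -0.   ,   -0.317,    0.948, -142.56 ],
       [   0.   ,    0.   ,    0.   ,    1.   ]])}
{'t': 0.1, 'qpos': array([ 0.683,  0.322, -0.07 ,  1.452,  0.023,  1.371, -0.057]), 'joint_vel': array([-0.001, -0.002,  0.   , -0.004, -0.001,  0.001,  0.001]), 'joint_efforts': array([  0.   , -49.488,  -0.384, -31.521,   0.013,   0.007,   0.   ]), 'eef_pos': array([ 509.476, -402.876,  230.354]), 'orientation': array([ 0.9  ,  0.436, -0.   , -0.001]), 'contact_force': array([-0.323,  0.807,  0.05 ]), 'wrist_torque': array([-0.006, -0.013, -0.026]), 'finger_gap': 1.004731479093192}
```

View pics/top0.png

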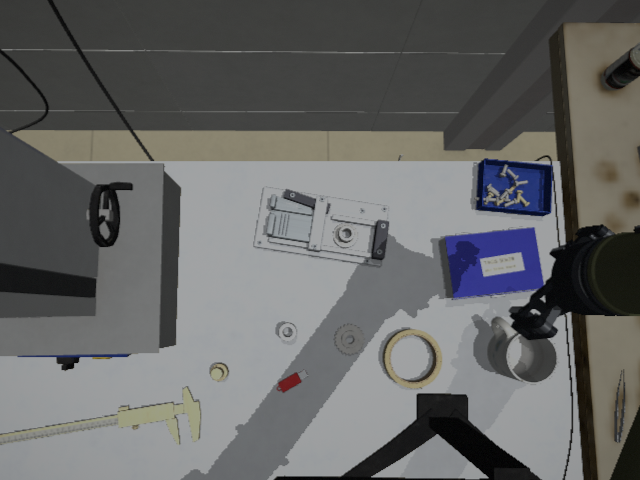

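View pics/scene0.png

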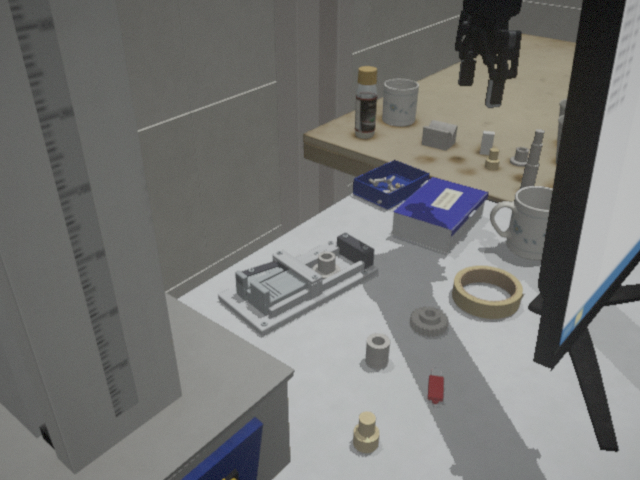

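Run:
```python
import cv2
a=cv2.imread("pics/top0.png")[175:280,245:405]; cv2.imwrite("pics/top0c.png",cv2.resize(a,None,fx=5,fy=5,interpolation=cv2.INTER_CUBIC))
```

```text
(no output)
```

View pics/top0c.png

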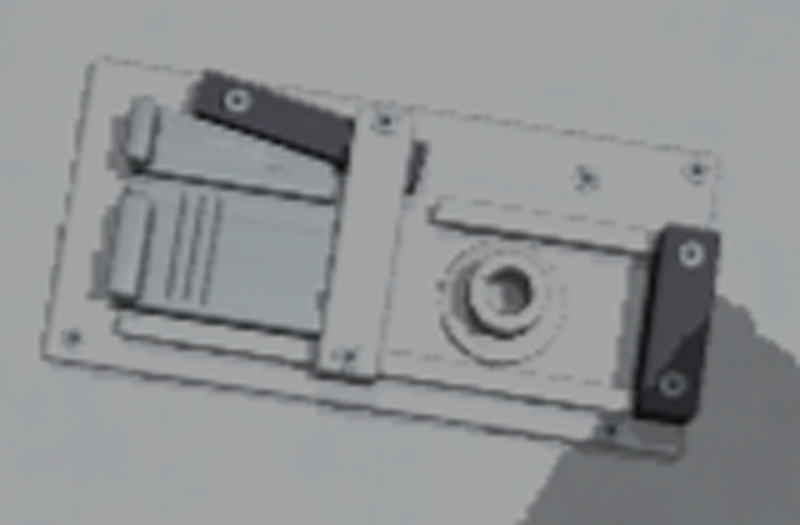

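The crop shows the fixture's plate corners at about (92,60), (720,155), (682,455), (43,357). The rear top edges are at x≈116,y≈246 for the bar plate and at ≈(127,131) for the wedge plate.

```bash
cat > h.py <<'E'
import numpy as np, cv2
from scipy.optimize import least_squares
from scipy.spatial.transform import Rotation as Ro
np.set_printoptions(suppress=True,precision=2)
from bench import env
def ray(c,uv,z):
    K,R,t=c["mtx"],np.array(c["R"]),np.array(c["t"])
    d=R.T@np.linalg.inv(K)@np.array([*uv,1.]); o=-R.T@t
    return o+d*(z-o[2])/d[2]
def wristcal(o):
    c=env.calibration("wrist"); T=np.eye(4); T[:3,:3]=Ro.from_quat(o["orientation"]).as_matrix(); T[:3,3]=o["eef_pos"]
    M=np.linalg.inv(T@c["hand_eye"]); return dict(mtx=c["mtx"],R=M[:3,:3],t=M[:3,3])
def fit(P,Q):  # rigid 2D: Q = R P + t
    f=lambda p:(np.c_[P[:,0]*np.cos(p[2])-P[:,1]*np.sin(p[2])+p[0],P[:,0]*np.sin(p[2])+P[:,1]*np.cos(p[2])+p[1]]-Q).ravel()
    s=least_squares(f,[*Q.mean(0),-1.6]); return s.x,s.fun.reshape(-1,2)
def tofix(p,X): c,s=np.cos(p[2]),np.sin(p[2]); d=X[:2]-p[:2]; return np.array([c*d[0]+s*d[1],-s*d[0]+c*d[1]])
def toworld(p,X): c,s=np.cos(p[2]),np.sin(p[2]); return np.array([c*X[0]-s*X[1]+p[0],s*X[0]+c*X[1]+p[1]])
E
python3 - <<'E'
from h import *
c=env.calibration("top"); g=lambda u,v,z:ray(c,(u/5+245-.4,v/5+175-.4),z)
Q=np.array([g(u,v,10)[:2] for u,v in[(92,60),(720,155),(682,455),(43,357)]])
P=np.array([(-105,64),(115,64),(115,-42),(-105,-42.)])
p,r=fit(P,Q); print("pose",p,r)
for n,(u,v,z) in dict(bar=(116,246,50),wedge=(127,131,50),blank=(510,288,40),stopL=(660,228,40),stopR=(637,415,40)).items(): print(n,g(u,v,z),tofix(p,g(u,v,z)))
for x,y in[(-80,-5),(-97,34)]: print(toworld(p,(x,y)))
o=env.observe(); print(Ro.from_quat(o["orientation"]).as_matrix())
E
```

```text
pose [ 613.64 -136.43   -1.73] [[ 0.67 -0.12]
 [ 0.36 -0.37]
 [-0.23  0.21]
 [-0.8   0.27]]
bar [620.7  -53.48  50.  ] [-83.03  -5.93]
wedge [658.99 -56.95  50.  ] [-85.56  32.44]
blank [ 607.79 -183.17   40.  ] [47.08  1.49]
stopL [ 627.8  -233.62   40.  ] [93.81 29.11]
stopR [ 565.25 -224.47   40.  ] [ 94.49 -34.11]
[621.14 -56.63]
[662.31 -45.9 ]
[[ 0.62  0.78 -0.  ]
 [ 0.78 -0.62  0.  ]
 [-0.   -0.   -1.  ]]
```

Request:
carry_out:
  gripper: [1,1,1,1,1]
  translation:
    - [40,0,0]
    - [40,0,0]
    - [40,0,0]
    - [40,0,0]
    - [40,0,0]
  angular:
    - [0,0,-0.055]
    - [0,0,-0.055]
    - [0,0,-0.055]
    - [0,0,-0.055]
    - [0,0,-0.055]

```text
t: 0.52
eef_pos: [610.1, -244.8, 225.7]
orientation: [0.836, 0.549, -0.006, -0.001]
contact_force: [0.8, -0.1, -0.5]
finger_gap: 0.301
```

Request:
carry_out:
  gripper: [1,1,1,1,1]
  translation:
    - [40,-8,0]
    - [40,-8,0]
    - [40,-8,0]
    - [40,-8,0]
    - [40,-8,0]
  angular:
    - [0,0,-0.055]
    - [0,0,-0.055]
    - [0,0,-0.055]
    - [0,0,-0.055]
    - [0,0,-0.055]

```text
t: 0.93
eef_pos: [631.2, -37.2, 220.2]
orientation: [0.749, 0.663, -0.007, -0.003]
contact_force: [1.3, 0.0, 0.5]
finger_gap: 0.003
```

Run:
```python
from h import *
o=env.observe(); print(o["eef_pos"],Ro.from_quat(o["orientation"]).as_matrix(),o["qpos"])
cv2.imwrite("pics/w1.png",env.capture("wrist")[:,:,::-1])
p=[613.64,-136.43,-1.73]; print(tofix(p,o["eef_pos"]))
```

```text
[631.25 -37.17 220.24] [[ 0.12  0.99 -0.01]
 [ 0.99 -0.12 -0.  ]
 [-0.01 -0.01 -1.  ]] [ 0.28  0.32 -0.33  1.49  0.11  1.36 -0.18]
[-100.79    1.65]
```

View pics/w1.png

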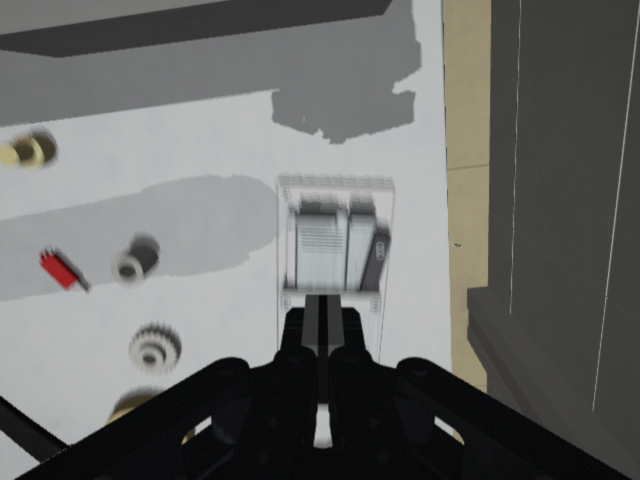

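Request:
carry_out:
  gripper: [1,1,1,1,1]
  translation:
    - [12,-6,30]
    - [0,0,30]
    - [0,0,30]
    - [0,0,0]
    - [0,0,0]
  angular:
    - [0,0,0.04]
    - [0,0,0]
    - [0,0,0]
    - [0,0,0]
    - [0,0,0]

```text
t: 1.4
eef_pos: [624.6, -0.3, 129.1]
orientation: [0.752, 0.659, -0.002, -0.007]
contact_force: [0.0, -0.6, 0.8]
finger_gap: -0.0
```

Run:
```python
from h import *
o=env.observe(); print(o["eef_pos"],Ro.from_quat(o["orientation"]).as_matrix(),o["joint_vel"])
a=env.capture("wrist")[:,:,::-1]; cv2.imwrite("pics/w2.png",cv2.resize(a[120:400,200:520],None,fx=2,fy=2,interpolation=cv2.INTER_CUBIC))
p=[613.64,-136.43,-1.73]; print(tofix(p,o["eef_pos"]))
```

```text
[624.63  -0.32 129.13] [[ 0.13  0.99 -0.01]
 [ 0.99 -0.13  0.01]
 [ 0.01 -0.01 -1.  ]] [-0.    0.04 -0.    0.05 -0.   -0.01 -0.  ]
[-136.13  -10.73]
```

View pics/w2.png

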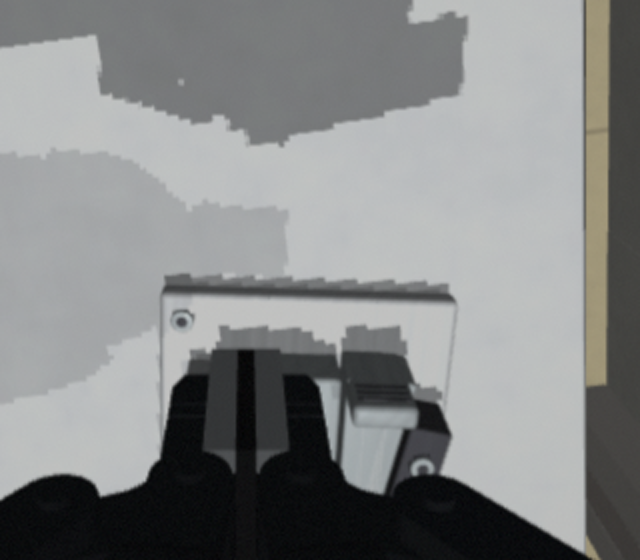

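Run:
```python
from h import *
o=env.observe(); c=wristcal(o); p=[613.64,-136.43,-1.73]
for n,(u,v,z) in dict(cl=(163,290,10),cr=(455,297,10),wtl=(355,407,50),wtr=(416,410,50),wbl=(343,352,10),wbr=(405,354,10),bbr=(338,352,10),btr=(343,378,50)).items(): print(n,tofix(p,ray(c,(u/2+200-.25,v/2+120-.25),z)))
```

```text
cl [-106.39  -41.01]
cr [-107.06   61.69]
wtl [-85.57  23.42]
wtr [-85.17  42.52]
wbl [-84.35  23.81]
wbr [-84.3   46.15]
bbr [-84.29  22.01]
btr [-95.59  19.02]
```

Request:
carry_out:
  gripper: [1,1,1,1,1]
  translation:
    - [-10,6,35]
    - [-8,0,35]
    - [0,0,25]
    - [0,0,0]
    - [0,0,0]
  angular:
    - [0,0,0.028]
    - [0,0,0]
    - [0,0,0]
    - [0,0,0]
    - [0,0,0]

```text
t: 1.87
eef_pos: [635.3, -22.9, 42.3]
orientation: [0.764, 0.645, 0.003, -0.001]
contact_force: [0.5, -0.2, 0.3]
finger_gap: 0.001
```

```bash
cat > s.py <<'E'
from h import *
p=[613.64,-136.43,-1.73]; o=env.observe()
R=Ro.from_quat(o["orientation"]).as_matrix()
print(o["t"],"fix",tofix(p,o["eef_pos"]),"z",o["eef_pos"][2],"yawerr",np.arctan2(R[1,0],R[0,0])-1.412,"tz",R[:,2],"F",tofix([0,0,p[2]],o["contact_force"]),o["contact_force"][2])
E
python3 s.py
```

```text
1.8667 fix [-115.52    3.39] z 42.32302113948851 yawerr -0.008774981202089194 tz [ 0.    0.01 -1.  ] F [0.11 0.54] 0.26370243981823804
```

Request:
carry_out:
  gripper: [1,1,1,1,1]
  translation:
    - [0,-6,10]
    - [0,0,8]
    - [0,0,0]
    - [0,0,0]
    - [0,0,0]
  angular:
    - [0,0,0]
    - [0,0,0]
    - [0,0,0]
    - [0,0,0]
    - [0,0,0]

```text
t: 2.28
eef_pos: [634.4, -22.2, 31.5]
orientation: [0.764, 0.645, 0.008, 0.003]
contact_force: [-0.7, 0.2, 0.5]
finger_gap: -0.001
```

```bash
python3 s.py
```

```text
2.2833 fix [-116.06    2.44] z 31.47821476096008 yawerr -0.009852987946295855 tz [ 0.02  0.   -1.  ] F [-0.07 -0.68] 0.4861770839740367
```

Request:
carry_out:
  gripper: [1,1,1,1,1]
  translation:
    - [0,-5,5]
    - [0,-5,5]
    - [0,-3,4]
    - [0,0,0]
    - [0,0,0]
  angular:
    - [0.015,0,0]
    - [0,0,0]
    - [0,0,0]
    - [0,0,0]
    - [0,0,0]

```text
t: 2.7
eef_pos: [621.5, -19.0, 17.9]
orientation: [0.764, 0.645, 0.003, -0.002]
contact_force: [-0.7, -0.0, -0.2]
finger_gap: -0.001
```

```bash
python3 s.py
```

```text
2.7 fix [-117.15  -10.86] z 17.86588469728014 yawerr -0.008877508969594494 tz [ 0.    0.01 -1.  ] F [ 0.14 -0.72] -0.2245164063107976
```

Request:
carry_out:
  gripper: [1,1,1,1,1]
  translation:
    - [-6,3,-3]
    - [-6,2,-2]
    - [-5,0,0]
    - [-4,0,0]
    - [-4,0,0]
  angular:
    - [0,0,0]
    - [0,0,0]
    - [0,0,0]
    - [0,0,0]
    - [0,0,0]

```text
t: 3.12
eef_pos: [622.7, -45.4, 23.3]
orientation: [0.763, 0.646, 0.004, -0.002]
contact_force: [-0.7, 1.6, -1.2]
finger_gap: -0.0
```

```bash
python3 s.py
```

```text
3.1167 fix [-91.31  -5.47] z 23.287480047464836 yawerr -0.007585806333212375 tz [ 0.    0.01 -1.  ] F [-1.47 -0.92] -1.2348302201233596
```

Request:
carry_out:
  gripper: [1,1,1,1,1]
  translation:
    - [-5,0,0]
    - [-5,0,0]
    - [-5,0,0]
    - [-5,0,0]
    - [-5,0,0]
  angular:
    - [0,0,0]
    - [0,0,0]
    - [0,0,0]
    - [0,0,0]
    - [0,0,0]

```text
t: 3.53
eef_pos: [618.7, -69.7, 23.3]
orientation: [0.763, 0.646, 0.006, -0.003]
contact_force: [1.5, 3.9, 0.4]
finger_gap: 0.002
```

```bash
python3 s.py
```

```text
3.5333 fix [-66.69  -5.53] z 23.31435948511307 yawerr -0.0060748969619599524 tz [ 0.    0.01 -1.  ] F [-4.06  0.87] 0.41094175850362014
```

Request:
carry_out:
  gripper: [1,1,1,1,1]
  translation:
    - [-4,0,0]
    - [-4,0,0]
    - [-4,0,0]
    - [-4,0,0]
    - [-3,0,0]
  angular:
    - [0,0,0]
    - [0,0,0]
    - [0,0,0]
    - [0,0,0]
    - [0,0,0]

```text
t: 3.95
eef_pos: [615.5, -90.0, 23.3]
orientation: [0.763, 0.647, 0.006, -0.004]
contact_force: [0.5, 3.0, 0.9]
finger_gap: 0.002
```

```bash
python3 s.py
```

```text
3.95 fix [-46.15  -5.55] z 23.304426109972898 yawerr -0.005877432620103429 tz [ 0.    0.01 -1.  ] F [-3.04  0.  ] 0.8952023236075418
```

Request:
carry_out:
  gripper: [1,1,1,1]
  translation:
    - [-3,0,0]
    - [-3,0,0]
    - [-3,0,0]
    - [-3,0,0]
  angular:
    - [0,0,0]
    - [0,0,0]
    - [0,0,0]
    - [0,0,0]

```text
t: 4.28
eef_pos: [614.9, -93.0, 23.5]
orientation: [0.761, 0.648, 0.011, -0.007]
contact_force: [1.3, 7.3, -0.0]
finger_gap: 0.002
```

```bash
python3 s.py
```

```text
4.2833 fix [-43.04  -5.6 ] z 23.45222081363817 yawerr -0.0015188957324807628 tz [ 0.01  0.03 -1.  ] F [-7.44  0.17] -0.0013624761053366852
```

Request:
carry_out:
  gripper: [1,1,1,1]
  translation:
    - [-6,0,0]
    - [-6,0,0]
    - [-6,0,0]
    - [-6,0,0]
  angular:
    - [0,0,0]
    - [0,0,0]
    - [0,0,0]
    - [0,0,0]

```text
t: 4.62
eef_pos: [614.8, -92.6, 23.8]
orientation: [0.756, 0.654, 0.022, -0.016]
contact_force: [1.1, 11.6, 0.6]
finger_gap: 0.003
```

```bash
python3 s.py
python3 - <<'E'
from h import *
a=env.capture("top")[175:280,245:405,::-1]; b=env.capture("scene")[210:340,210:390,::-1]
a=cv2.resize(a,(640,420),interpolation=cv2.INTER_CUBIC);cv2.imwrite("pics/t3.png",a);cv2.imwrite("pics/s3.png",cv2.resize(b,None,fx=4,fy=4,interpolation=cv2.INTER_CUBIC))
E
```

```text
4.6167 fix [-43.44  -5.77] z 23.76677928901035 yawerr 0.013327952722856695 tz [ 0.01  0.05 -1.  ] F [-11.6   -0.71] 0.6317931474043071
```

View pics/s3.png

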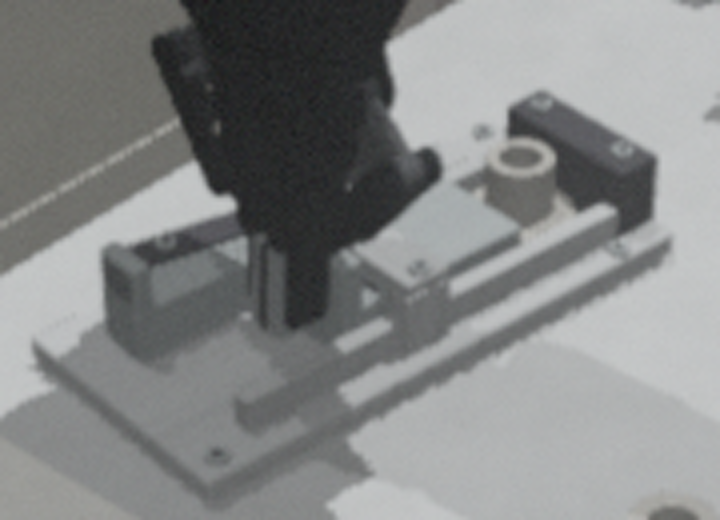

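Request:
carry_out:
  gripper: [1,1,1,1,1]
  translation:
    - [15,0,0]
    - [20,0,0]
    - [20,0,0]
    - [10,0,0]
    - [0,0,0]
  angular:
    - [0,-0.02,0]
    - [0,-0.02,0.01]
    - [0,0,0]
    - [0,0,0]
    - [0,0,0]

```text
t: 5.13
eef_pos: [624.5, -31.4, 25.3]
orientation: [0.761, 0.649, 0.004, -0.001]
contact_force: [-0.4, -0.6, 0.3]
finger_gap: -0.001
```

```bash
python3 s.py
```

```text
5.1333 fix [-105.47   -5.92] z 25.277594724270948 yawerr -0.0007137092301090497 tz [ 0.    0.01 -1.  ] F [ 0.62 -0.33] 0.2579940577740306
```

Request:
carry_out:
  gripper: [1,1,1,1,1]
  translation:
    - [8,3,0]
    - [4,12,0]
    - [0,14,2]
    - [0,8,2]
    - [0,0,0]
  angular:
    - [0,0,0]
    - [0,0,0]
    - [0,0,0]
    - [0,0,0]
    - [0,0,0]

```text
t: 5.55
eef_pos: [664.0, -33.0, 20.8]
orientation: [0.763, 0.646, 0.001, 0.001]
contact_force: [-0.5, 0.3, 0.8]
finger_gap: 0.005
```

```bash
python3 s.py
```

```text
5.55 fix [-110.07   33.29] z 20.802788820728797 yawerr -0.006596868329128869 tz [ 0.  0. -1.] F [-0.25 -0.5 ] 0.7757110667022166
```

Request:
carry_out:
  gripper: [1,1,1,1,1]
  translation:
    - [-5,0,0]
    - [-5,0,0]
    - [-4,0,0]
    - [-4,0,0]
    - [-4,0,0]
  angular:
    - [0,0,0]
    - [0,0,0]
    - [0,0,0]
    - [0,0,0]
    - [0,0,0]

```text
t: 5.97
eef_pos: [657.9, -59.3, 19.9]
orientation: [0.764, 0.645, -0.0, 0.0]
contact_force: [-0.3, -0.5, -0.1]
finger_gap: 0.003
```

```bash
python3 s.py
```

```text
5.9667 fix [-83.21  31.44] z 19.926334923797093 yawerr -0.009618537749960687 tz [ 0. -0. -1.] F [ 0.59 -0.24] -0.06139628560157259
```

Request:
carry_out:
  gripper: [1,1,1,1]
  translation:
    - [-3,0.5,0]
    - [-3,0.5,0]
    - [-3,0,0]
    - [-3,0,0]
  angular:
    - [0,0,0]
    - [0,0,0]
    - [0,0,0]
    - [0,0,0]

```text
t: 6.3
eef_pos: [657.0, -65.9, 20.5]
orientation: [0.764, 0.646, 0.003, -0.002]
contact_force: [1.8, 4.9, -0.1]
finger_gap: -0.0
```

```bash
python3 s.py
```

```text
6.3 fix [-76.5   31.59] z 20.541122846581533 yawerr -0.007973479009013795 tz [ 0.    0.01 -1.  ] F [-5.12  1.02] -0.1468539150938657
```

Request:
carry_out:
  gripper: [1,1,1,1]
  translation:
    - [-6,0,0]
    - [-8,0,0]
    - [-9,0,0]
    - [-9,0,0]
  angular:
    - [0,-0.01,0]
    - [0,-0.015,0]
    - [0,-0.02,0]
    - [0,-0.02,0]

```text
t: 6.63
eef_pos: [656.5, -66.8, 21.1]
orientation: [0.758, 0.652, -0.006, 0.008]
contact_force: [3.0, 12.1, -3.5]
finger_gap: 0.001
```

```bash
python3 s.py
```

```text
6.6333 fix [-75.59  31.32] z 21.10659090214222 yawerr 0.007634457710484321 tz [ 0.   -0.02 -1.  ] F [-12.46   1.07] -3.5069774805370053
```

Request:
carry_out:
  gripper: [1,1,1,1]
  translation:
    - [-12,0,0]
    - [-13,0,0]
    - [-13,0,0]
    - [-13,0,0]
  angular:
    - [0,0,0]
    - [0,-0.01,0]
    - [0,-0.01,0]
    - [0,-0.01,0]

```text
t: 6.97
eef_pos: [656.1, -66.8, 21.7]
orientation: [0.749, 0.663, 0.006, 0.001]
contact_force: [3.0, 18.7, -1.4]
finger_gap: 0.001
```

```bash
python3 s.py
```

```text
6.9667 fix [-75.51  30.9 ] z 21.709749122024547 yawerr 0.037945848965325935 tz [ 0.01  0.01 -1.  ] F [-18.95   0.02] -1.4403084991524744
```

Request:
carry_out:
  gripper: [1,1,1]
  translation:
    - [-14,0,0]
    - [-15,0,0]
    - [-15,0,0]
  angular:
    - [0,-0.01,0.02]
    - [0,-0.01,0.02]
    - [0,-0.01,0.01]

```text
t: 7.22
eef_pos: [656.4, -67.0, 22.4]
orientation: [0.757, 0.653, 0.015, -0.003]
contact_force: [3.9, 19.9, -0.9]
finger_gap: 0.001
```

```bash
python3 s.py
```

```text
7.2167 fix [-75.38  31.22] z 22.361335054333274 yawerr 0.011652379967791449 tz [ 0.02  0.02 -1.  ] F [-20.31   0.68] -0.8925056570886978
```

Jammed at about 20 N with no further motion. I'll back straight off.

Request:
carry_out:
  gripper: [1,1,1,1,1]
  translation:
    - [10,0,0]
    - [15,0,0]
    - [20,0,0]
    - [20,0,0]
    - [5,0,-10]
  angular:
    - [0,-0.01,0]
    - [0,0,0]
    - [0,0,0]
    - [0,0,0]
    - [0,0,0]

```text
t: 7.63
eef_pos: [665.5, 9.0, 32.6]
orientation: [0.756, 0.654, 0.011, -0.002]
contact_force: [-0.5, 1.3, -0.4]
finger_gap: 0.002
```

Request:
carry_out:
  gripper: [1,1,1,1,1]
  translation:
    - [0,0,-35]
    - [0,0,-40]
    - [0,0,-30]
    - [0,0,0]
    - [0,0,0]
  angular:
    - [0,0,0]
    - [0,0,0]
    - [0,0,0]
    - [0,0,0]
    - [0,0,0]

```text
t: 8.05
eef_pos: [663.6, 6.6, 145.5]
orientation: [0.755, 0.655, 0.01, -0.001]
contact_force: [0.2, -0.2, -1.0]
finger_gap: 0.0
```

```bash
python3 s.py
python3 - <<'E'
from h import *
a=env.capture("top")[175:280,245:405,::-1]; b=env.capture("scene")[210:340,210:390,::-1]
cv2.imwrite("pics/e1.png",np.hstack([cv2.resize(b,(400,289),interpolation=cv2.INTER_CUBIC),cv2.resize(a,(400,289),interpolation=cv2.INTER_CUBIC)]))
cv2.imwrite("pics/e2.png",cv2.resize(a,None,fx=5,fy=5,interpolation=cv2.INTER_CUBIC))
E
```

```text
8.05 fix [-149.14   26.7 ] z 145.48073962971384 yawerr 0.01781238218399217 tz [ 0.01  0.01 -1.  ] F [0.16 0.27] -1.0015330102373383
```

View pics/e1.png

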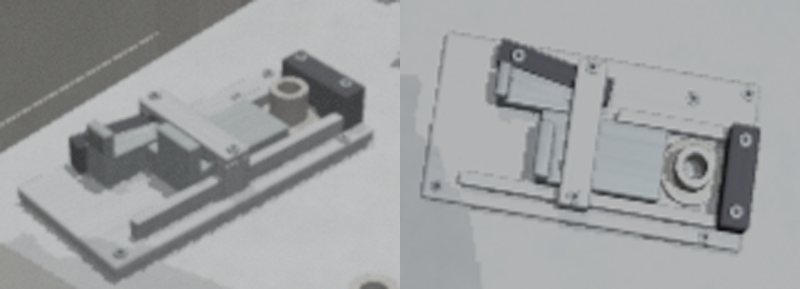

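View pics/e2.png

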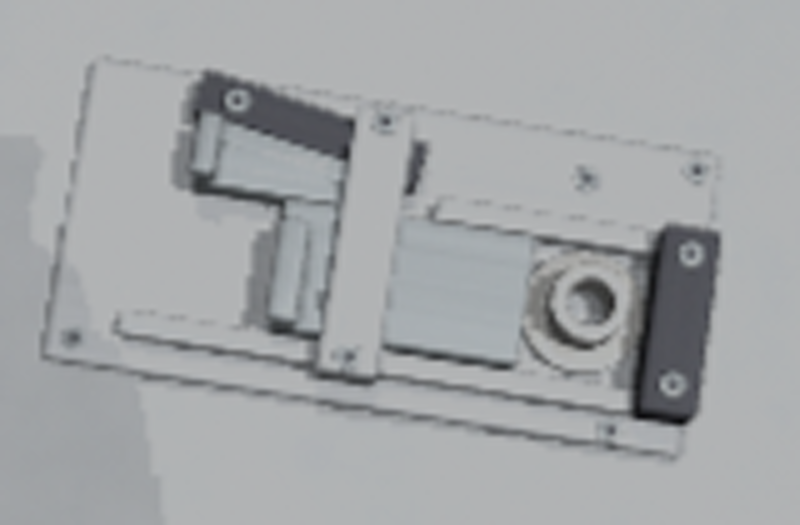

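Run:
```python
from h import *
c=env.calibration("top"); p=[613.64,-136.43,-1.73]
for n,(u,v,z) in dict(bar=(276,264,50),wedge=(194,142,50),blank=(590,302,40),nose=(524,297,30)).items(): print(n,tofix(p,ray(c,(u/5+244.6,v/5+174.6),z)))
```

```text
bar [-30.5   -3.98]
wedge [-63.37  31.97]
blank [74.02  1.1 ]
nose [52.81  0.97]
```

```bash
python3 -c "
from bench import env
print(env.sign_off())"
```

```text
the job is handed in; nothing more can be done
None
```

I pushed the bar until the blank was home against the stop, with about 12 N on the bar at the end. I then drove the wedge forward until it jammed under about 20 N, and backed the arm clear. The job was handed in shortly after t = 8 s.

After backing off, I measured these positions in the top camera picture (fixture frame):

| Item | Measured x | Target x |
|---|---|---|
| Blank | 74.0 mm | 74 mm |
| Bar nose | 52.8 mm | 53 mm |
| Wedge origin | about -28.4 mm | -30 mm |

- **Wedge:** its y measured about 32 mm against 34. Both offsets are within the picture's error of about 2 mm and the 5 mm tolerance. It stayed in place when released.
- **Upright and flat:** the blank stood upright and the wedge lay flat in the pictures.
- **Robot:** it was touching nothing at the end, with contact force of about 1 N or less.
- **Not checked:** the wedge's own pressing force on the bar (over 3 N required) could not be measured directly. No check failed.

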